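# Make up two trolley-fittings kits at the packing bench

### The arm

A 6-joint arm with a two-finger parallel gripper is mounted at the origin on the work surface. World frame = base frame: x ahead of the robot, y to its left, z up, the work surface at z = 0. Lengths are in m, angles in rad, forces in N, time in s.
With the tool pointing down it reaches from about 0.225 to 0.875 m from the base axis. Payload 3.4 kg.
Tool frame: the origin (TCP) lies between the finger pads; the fingertips stand 11 mm ahead of it and the grasp point (between the pads) lies 8 mm behind it; z points along the fingers, y is the line along which they close (so a half turn about z gives the same grasp; the last joint's range is limited). The gripper opens to 85 mm and grips with 20 to 120 N. Pads are 22 mm wide; open, the fingers measure 114 mm over their backs; the gripper's body (76 mm by 85 mm) begins 54 mm behind the grasp point. The pads swing forward as they close: fully open they stand 13 mm farther back than shut.
Start: joints at [1.206, 0.276, 1.505, -0, 1.361, -0.121], TCP at [0.139, 0.558, 0.242] pointing down, gripper open.
Joint ranges: [-2.89, 2.89], [-0.75, 2.08], [0.22, 2.7], [-1.18, 4.32], [0.11, 2.71], [-2.7, 2.7]. Speed limits (rad/s): [2.57, 2.57, 3.14, 3.14, 3.14, 3.14].

### API

Orientations are given as a unit quaternion [w, x, y, z].
In Python, from rig import manip, imaging gives the robot as it stands. The module is installed in compiled form; this text tells all that it offers.
- The arm moves only by the tool jog_arm, never from a script. Its argument "deltas" is one flat list of numbers, 7 for each row, row after row: the turn, a rotation vector about the world's x, y, z in degrees, then the shift along the world's x, y, z in mm, then the opening, from 0 (shut) to 1 (fully open). In form: [ax, ay, az, tx, ty, tz, gripper, ax, ay, az, tx, ty, tz, gripper, ...]. A call has 1 to 20 rows; each row is the pose to reach, as a shift and turn from the pose commanded when the call began; what a row does not reach only later rows make up. A row lasts 1/10 s, in which the tool goes at most 50 mm and 8.59 degrees, less where a joint would pass 70% of its speed; a pose out of reach is approached as far as the arm can. A call with a gripper value outside its range is refused whole. The fingers move at their own pace and stop on an object; "grip_force" is the grip in N (left out, the last holds). Time passes only in rows, so rows that repeat a pose let the fingers close. It gives the time, the measured TCP pose, the force, the opening and the grip force at its end, in the units of the state.
- manip.get_state(): the state, without advancing time (a new reading comes with each control period).
- imaging.get_image(name): name is "scene" or "top" or "wrist"; returns the picture (480x640x3 uint8, blue, green, red); there is no depth.
- imaging.calibration(name): a dict with "mtx" (3x3 intrinsics, pixels), "dist" ([k1, k2, p1, p2, k3] as OpenCV has them; the pictures are not rectified), "cam_to_world" (4x4, takes a point from camera to world coordinates). Camera axes: x right, y down, z forward; pixel columns grow to the right and rows downward; lengths in m; the calibration is good to about 2 mm. A picture is of the moment at which its call begins: read the wrist's pose just before it. calibration takes no time and is no camera call; for the wrist camera it gives the pose at the moment of the call.
- manip.sign_off(): hands the job in; it is judged then, once.
The state is a dict: "clock": time; "qpos": joint angles; "qd": joint speeds; "effort": joint torques, N m; "position": TCP position; "ee_rot": TCP orientation; "contact_force": force on the tool from outside, world axes, zero at the start; "moment": the same for the moment, N m; "width": finger opening in m; "gripper_force": force on a finger pad.
Only numpy, scipy, OpenCV 4.12 (cv2) and the standard library are available. Lean on these libraries where they do the work, as an engineer would, in place of code of your own. Each camera call takes 0.05 s, during which the arm holds its last target. There are 200 camera calls.

### The job

Make up two kits from the fittings standing on the packing bench: the large castor, the short levelling foot and the tee bracket go into the three-cell carton, and the small castor and the tall levelling foot into the two-cell carton. Stand every fitting upright on the carton floor in a cell of its own (any cell of the right carton), and leave the cleaner bottle and the roll of tape where they are.

Things in the scene. Friction and masses are not known exactly. Their poses are not given: they have to be found in the camera images.
- carton_long: The three-cell carton. Low open-topped brown cardboard kit carton, fixed to the bench. Origin: centre of its underside; z up, y along the row of cells, x across it. Walls, partitions and floor 4 mm thick, rim 32 mm above the bench. Three square cells in a row, each 90 x 90 mm inside, cell centres at y = -94, 0 and +94 mm; outside 98 x 286 mm.
- carton_short: The two-cell carton. Low open-topped brown cardboard kit carton, fixed to the bench. Origin: centre of its underside; z up, y along the row of cells, x across it. Walls, partitions and floor 4 mm thick, rim 32 mm above the bench. Two square cells in a row, each 90 x 90 mm inside, cell centres at y = -47 and +47 mm; outside 98 x 192 mm.
- castor_large_mid (a point): Large castor, steel, black wheel, plate down and wheel up, 76 mm high. Loose, upright, any yaw, z up. Point: on its vertical centre line, half-way up, 38 mm above its underside. Plate 60 (x) x 48 (y) x 5 mm. Wheel 52 mm diameter, axle along y, between flat fork cheeks 32 mm over their outer faces (y), 28 mm long (x), 19 to 60 mm above the underside: grip the cheeks along y, 52 mm up. 0.22 kg.
- castor_small_mid (a point): Small castor, same pattern as the large, 51 mm high. Loose, upright, any yaw, z up. Point: on its vertical centre line, half-way up, 25.5 mm above its underside. Plate 46 (x) x 36 (y) x 4 mm. Wheel 34 mm diameter, axle along y; fork cheeks 26 mm over their outer faces (y), 19 mm long (x), 12 to 42 mm above the underside: grip the cheeks along y, 36 mm up. 0.11 kg.
- foot_tall_mid (a point): Tall levelling foot: round black rubber base 56 mm diameter and 14 mm high with an upright threaded steel stem 16 mm in diameter, 90 mm high in all. Loose, upright, any yaw, z up. Point: on its vertical centre line, half-way up, 45 mm above its underside. A 26 mm nut covers the stem from 14 to 21 mm. Grip the stem from any side. 0.16 kg.
- foot_short_mid (a point): Short levelling foot: the same base, nut and stem diameter as the tall one, but 55 mm high in all. Loose, upright, any yaw, z up. Point: on its vertical centre line, half-way up, 27.5 mm above its underside. Grip the stem from any side at about 40 mm above the underside. 0.12 kg.
- tee_bracket_mid (a point): Steel tee bracket: flat foot 62 (x) x 40 (y) x 6 mm with one upright plate in its middle, 10 mm thick (x), 40 mm wide (y), 60 mm high in all. Loose, upright, any yaw, z up. Point: on its vertical centre line, half-way up, 30 mm above its underside. Grip the upright plate across its thickness, along x, at about 44 mm above the underside. 0.2 kg.
- cleaner_mid (a point): Bystander, leave alone: white plastic bottle 64 mm diameter, 160 mm high, standing at the left side of the bench. The point is on its axis 80 mm above the bench.
- tape_roll_mid (a point): Bystander, leave alone: ring-shaped roll of brown packing tape, 100 mm diameter, 48 mm high, lying flat at the right side of the bench. The point is at its centre, 24 mm above the bench.
Things that resemble listed ones, but are neither listed nor needed, are in the scene too. What is shaped like the part that bears foot_tall_mid but green or turquoise is not meant.

How it is judged:
By the outcome, as a careful person would: the job done as asked, in the order asked, and still so for the second after the job is handed in, with the robot touching nothing.
It also fails if it takes over 122 s, if anything falls off the work surface, if the arm or the gripper's body presses on something with over 40 N, if the wrist force passes 120 N, or if a joint passes its speed limit or range.

## Working session

There is one attempt and no reset: what is moved stays moved. The work goes in short steps, Python scripts to look and compute and a tool call to move; the robot and the scene stay as the last step left them, time stands still between calls to the robot, and variables do not carry over. Pictures are saved under pics/ and viewed, at most 14 in all, crops included, and the job is handed in when it is done.

Besides the shell and the picture viewer there is one more tool, called after "Request:" as name(argument=value, ...) on one line, values as JSON. jog_arm: Moves the arm, as the interface text tells. Its arguments: {"type":"object","properties":{"deltas":{"type":"array"},"grip_force":{"type":"number"}},"required":["deltas"]}

```bash
mkdir -p pics
python3 - <<'E'
from rig import manip, imaging
import cv2,numpy as np
np.set_printoptions(precision=4,suppress=True)
for n in("top","scene"):
    cv2.imwrite(f"pics/{n}0.png",imaging.get_image(n)); c=imaging.calibration(n); print(n,c)
print(manip.get_state())
E
```

```text
top {'mtx': array([[438.7046,   0.    , 312.0309],
       [  0.    , 438.7046, 238.6123],
       [  0.    ,   0.    ,   1.    ]]), 'dist': array([-0.0108,  0.    ,  0.    ,  0.    ,  0.    ]), 'cam_to_world': array([[ 0.029 , -0.9909,  0.1314,  0.3263],
       [-0.9996, -0.0294, -0.0004, -0.0141],
       [ 0.0043, -0.1314, -0.9913,  1.1622],
       [ 0.    ,  0.    ,  0.    ,  1.    ]])}
scene {'mtx': array([[613.0694,   0.    , 324.5272],
       [  0.    , 613.0694, 244.5729],
       [  0.    ,   0.    ,   1.    ]]), 'dist': array([-0.0401,  0.    ,  0.    ,  0.    ,  0.    ]), 'cam_to_world': array([[-0.0203,  0.7246, -0.6888,  1.4135],
       [ 0.9997,  0.0042, -0.0251,  0.017 ],
       [-0.0152, -0.6891, -0.7245,  1.0818],
       [ 0.    ,  0.    ,  0.    ,  1.    ]])}
{'clock': 0.1, 'qpos': array([ 1.206 ,  0.2765,  1.506 ,  0.    ,  1.3607, -0.121 ]), 'qd': array([-0.0003, -0.0009, -0.002 , -0.0011,  0.0001,  0.0016]), 'effort': array([  0.0007, -41.7702, -24.6403,  -0.0003,   0.0058,   0.    ]), 'position': array([0.1387, 0.5576, 0.2415]), 'ee_rot': array([-0.0002,  0.1216,  0.9926, -0.0008]), 'contact_force': array([ 0.5229,  0.1207, -0.5811]), 'moment': array([ 0.0485, -0.0057,  0.0238]), 'gripper_force': 0.0, 'width': 0.08510175308503451}
```

View pics/top0.png

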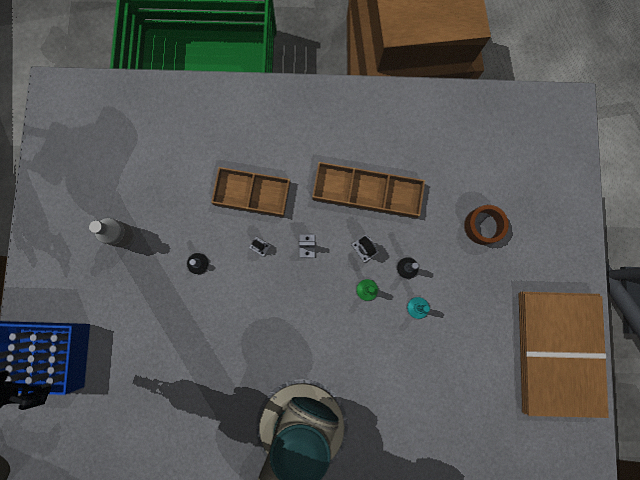

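View pics/scene0.png

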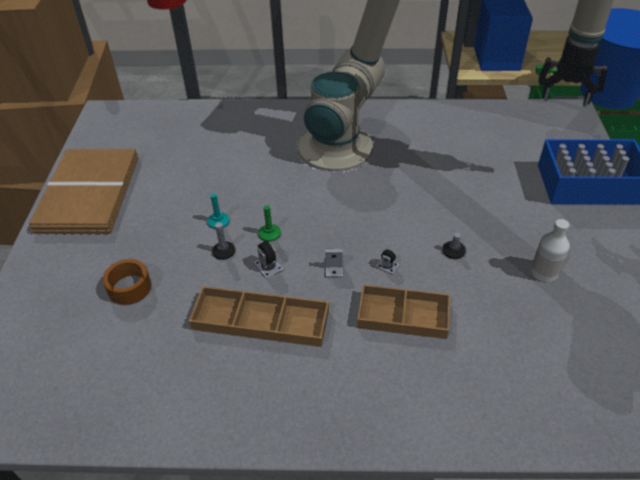

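Top view: the two-cell carton is at (251,191) and the three-cell carton at (369,190). The tee is at (307,245), large castor (365,248), small castor (260,246). The foot candidates are black (408,268), black (198,264), green (367,290) and turquoise (418,308). In the scene view the black foot at (223,245) has the long stem, so it is the tall one (top 408,268). The one at (455,245) has the short stem (top 198,264). The green and turquoise feet are decoys. I'll confirm this in enlarged crops.

Run:
```python
import cv2
a=cv2.imread("pics/top0.png")[155:325,180:440]; cv2.imwrite("pics/top0c.png",cv2.resize(a,None,fx=3,fy=3,interpolation=cv2.INTER_CUBIC))
a=cv2.imread("pics/scene0.png")[185:350,185:475]; cv2.imwrite("pics/scene0c.png",cv2.resize(a,None,fx=2.7,fy=2.7,interpolation=cv2.INTER_CUBIC))
```

```text
(no output)
```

View pics/top0c.png

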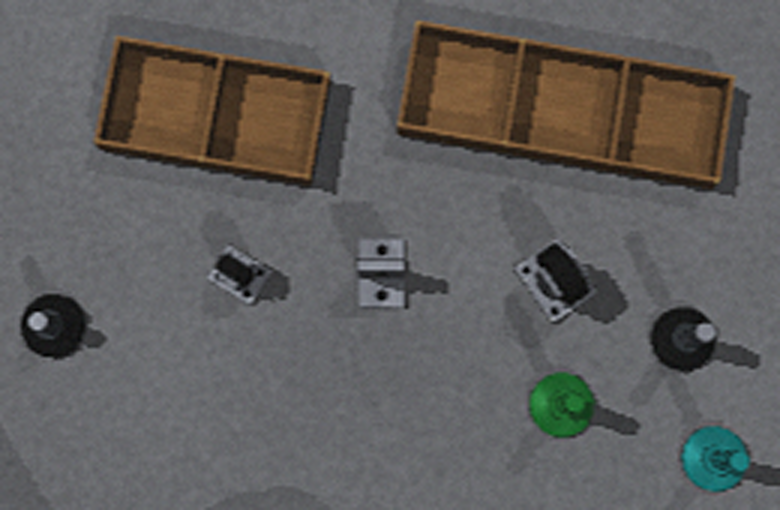

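View pics/scene0c.png

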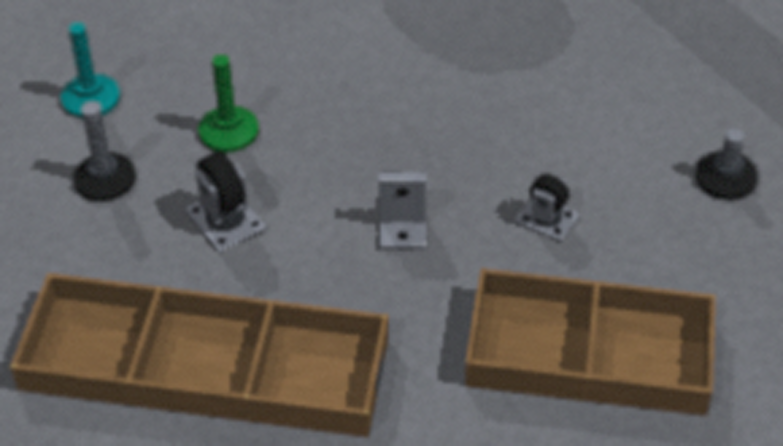

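The crops confirm it: the black, long-stemmed tall foot is at top (408,268) and the short foot at (198,263). Now measuring.

```bash
cat > h.py <<'E'
import cv2,numpy as np
from rig import manip, imaging
np.set_printoptions(precision=1,suppress=True)
def ray(name,px,z,c=None):
    c=c or imaging.calibration(name); px=np.float64(px).reshape(-1,1,2)
    u=cv2.undistortPoints(px,c["mtx"],c["dist"]).reshape(-1,2)
    T=c["cam_to_world"]; d=np.c_[u,np.ones(len(u))]@T[:3,:3].T; o=T[:3,3]
    return 1e3*(o+d*((z-o[2])/d[:,2])[:,None])
E
python3 - <<'E'
from h import *
t=lambda *p: np.array(p)/3+[180-1/3,155-1/3]
s=lambda *p: np.array(p)/2.7+[185-.3,185-.3]
def show(n,P): print(n,P[:,:2].tolist() if len(P)<2 else P[:,:2].round(1).tolist())
im=cv2.imread("pics/top0.png"); hsv=cv2.cvtColor(im,cv2.COLOR_BGR2HSV)
m=cv2.inRange(hsv,(5,80,30),(25,255,255)); m[:155]=0;m[225:]=0
for c in cv2.findContours(m,0,2)[0]:
    if cv2.contourArea(c)<500: continue
    b=cv2.boxPoints(cv2.minAreaRect(c)); P=ray("top",b,.032); print("carton",P[:,:2].mean(0),np.linalg.norm(np.diff(P,axis=0),axis=1),np.degrees(np.arctan2(*(P[1]-P[0])[1::-1])),np.degrees(np.arctan2(*(P[2]-P[1])[1::-1])))
m=cv2.inRange(hsv,(0,0,0),(179,255,45)); m[:235]=0;m[285:]=0;m[:,:180]=0;m[:,440:]=0
for c in cv2.findContours(m,0,2)[0]:
    if cv2.contourArea(c)>40: x=cv2.minEnclosingCircle(c); print("dark",x,ray("top",[x[0]],.012)[0],cv2.contourArea(c))
show("long rim T",ray("top",t((418,22),(735,75),(718,187),(398,133)),.032))
show("short rim T",ray("top",t((117,38),(329,73),(310,185),(97,146)),.032))
show("long rim S",ray("scene",s((50,277),(386,317),(370,412),(16,366)),.032))
show("short rim S",ray("scene",s((482,271),(713,296),(708,390),(469,366)),.032))
show("Lcastor plate T",ray("top",t((515,265),(553,240),(597,292),(555,322)),.005))
show("Lcastor plate S 2 corners",ray("scene",s((221,248),(266,227)),.005))
show("tee foot T",ray("top",t((358,238),(407,238),(407,309),(358,309)),.006))
show("tee top T,S",np.r_[ray("top",t((382,263)),.06),ray("scene",s((403,176)),.06)])
show("Scastor plate T",ray("top",t((208,277),(228,246),(270,271),(249,304)),.004))
show("short foot top T,S",np.r_[ray("top",t((37,321)),.055),ray("scene",s((735,135)),.055)])
show("tall foot top T,S",np.r_[ray("top",t((705,331)),.09),ray("scene",s((92,107)),.09)])
E
```

```text
carton [597.6 152.4] [103.8 196.6 103.4] -6.106695387253048 -98.23535007725286
carton [ 611.5 -160. ] [105.4 290.4 105.1] -7.907731116370893 -98.3363463929137
dark ((407.19232177734375, 267.80767822265625), 10.8733491897583) [ 408.9 -266.6   12. ] 286.0
dark ((197.5625, 263.21875), 10.92263412475586) [404.8 283.8  12. ] 336.0
dark ((259.5, 244.5), 7.648629188537598) [459.  123.6  12. ] 63.5
dark ((366.5, 246.5), 10.12432861328125) [ 462.1 -158.9   12. ] 161.5
long rim T [[682.3, -27.1], [642.6, -308.5], [541.6, -293.1], [581.2, -12.3]]
short rim T [[659.7, 238.8], [633.5, 50.1], [532.7, 63.1], [561.8, 250.7]]
long rim S [[548.4, -287.0], [587.7, -8.9], [680.0, -19.6], [639.4, -299.8]]
short rim S [[539.0, 69.2], [564.1, 255.9], [657.3, 241.1], [635.8, 56.9]]
Lcastor plate T [[471.1, -119.3], [494.4, -152.7], [449.2, -192.3], [421.5, -155.5]]
Lcastor plate S 2 corners [[492.7, -152.4], [468.4, -115.3]]
tee foot T [[491.0, 20.5], [492.2, -23.0], [429.1, -24.8], [427.8, 18.4]]
tee top T,S [[462.6, -2.1], [458.6, 3.6]]
Scastor plate T [[452.5, 152.1], [480.6, 135.7], [459.4, 97.5], [429.6, 114.8]]
short foot top T,S [[405.4, 287.0], [403.6, 290.9]]
tall foot top T,S [[410.7, -267.8], [407.2, -263.6]]
```

Request:
jog_arm(deltas=[0,0,-128,319,-711,10,1,0,0,-128,319,-711,10,1,0,0,-128,319,-711,10,1,0,0,-128,319,-711,10,1,0,0,-128,319,-711,10,1,0,0,-128,319,-711,10,1,0,0,-128,319,-711,10,1,0,0,-128,319,-711,10,1,0,0,-128,319,-711,10,1,0,0,-128,319,-711,10,1,0,0,-128,319,-711,10,1,0,0,-128,319,-711,10,1,0,0,-128,319,-711,10,1,0,0,-128,319,-711,10,1,0,0,-128,319,-711,10,1,0,0,-128,319,-711,10,1,0,0,-128,319,-711,10,1,0,0,-128,319,-711,10,1,0,0,-128,319,-711,10,1,0,0,-128,319,-711,10,1], grip_force=50)

```text
clock: 2.1
position: [0.4572, -0.1516, 0.2524]
ee_rot: [-0.0, 0.945, 0.327, -0.0]
contact_force: [0.8, -0.1, 0.1]
width: 0.0855
gripper_force: 0.0
```

Run:
```python
from h import *
s=manip.get_state(); c=imaging.calibration("wrist"); cv2.imwrite("pics/w1.png",imaging.get_image("wrist"))
np.savez("w1.npz",**c); print(s["position"]*1e3,s["ee_rot"]*100,s["qpos"]*10,c)
```

```text
[ 457.2 -151.6  252.4] [-0.  94.5 32.7 -0. ] [-4.6  1.3 16.7  0.  13.4  4.4] {'mtx': array([[338.6,   0. , 325. ],
       [  0. , 338.6, 237.2],
       [  0. ,   0. ,   1. ]]), 'dist': array([-0.,  0.,  0.,  0.,  0.]), 'cam_to_world': array([[ 0.6, -0.8, -0.2,  0.5],
       [-0.8, -0.6, -0.2, -0.1],
       [-0. ,  0.3, -1. ,  0.4],
       [ 0. ,  0. ,  0. ,  1. ]])}
```

View pics/w1.png

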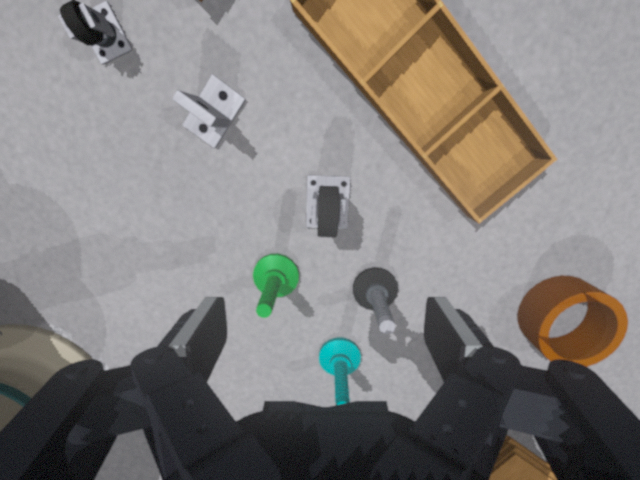

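The wrist view shows the large castor at (328,205), square to the image. The tall black foot is at (376,288), tee (211,110), small castor (95,30) and the long carton's end corners (555,157), (479,221). I'll refine the positions from these.

Run:
```python
from h import *
c=dict(np.load("w1.npz")); r=lambda z,*p: print(z,ray("",p,z,c)[:,:2].round(0).tolist())
r(.005,(308,177),(350,178),(347,228),(306,228))
r(.032,(555,157),(479,221),(500,91),(426,154),(441,6),(367,80))
r(.012,(376,287)); r(.09,(388,327))
r(.006,(213,76),(245,99),(219,147),(183,127)); r(.06,(175,93),(215,122))
```

```text
0.005 [[468.0, -118.0], [496.0, -156.0], [449.0, -189.0], [420.0, -152.0]]
0.032 [[642.0, -302.0], [547.0, -290.0], [651.0, -213.0], [563.0, -197.0], [667.0, -119.0], [579.0, -106.0]]
0.012 [[415.0, -262.0]]
0.09 [[410.0, -267.0]]
0.006 [[489.0, 20.0], [491.0, -18.0], [434.0, -23.0], [428.0, 19.0]]
0.06 [[461.0, 22.0], [462.0, -20.0]]
```

Request:
jog_arm(deltas=[0,0,-3,0,-2,-120,1,0,0,-3,0,-2,-120,1,0,0,-3,0,-2,-120,1,0,0,-3,0,-2,-150,1,0,0,-3,0,-2,-180,1,0,0,-3,0,-2,-208,1,0,0,-3,0,-2,-208,1,0,0,-3,0,-2,-208,1,0,0,-3,0,-2,-208,0,0,0,-3,0,-2,-208,0,0,0,-3,0,-2,-208,0,0,0,-3,0,-2,-208,0,0,0,-3,0,-2,-208,0,0,0,-3,0,-2,-208,0,0,0,-3,0,-2,-208,0,0,0,-3,0,-2,-208,0], grip_force=50)

```text
clock: 3.75
position: [0.4585, -0.1553, 0.0454]
ee_rot: [0.001, 0.954, 0.301, 0.001]
contact_force: [-0.9, 0.8, 5.6]
width: 0.031
gripper_force: 51.7
```

Request:
jog_arm(deltas=[0,0,0,0,0,40,0,0,0,0,0,0,80,0,0,0,0,0,0,80,0,0,0,-43,143,-93,80,0,0,0,-43,143,-93,80,0,0,0,-43,143,-93,80,0,0,0,-43,143,-93,80,0,0,0,-43,143,-93,80,0,0,0,-43,143,-93,80,0,0,0,-43,143,-93,80,0])

```text
clock: 4.75
position: [0.5997, -0.2474, 0.123]
ee_rot: [-0.001, 0.998, -0.068, -0.001]
contact_force: [-0.9, -0.2, -2.2]
width: 0.0311
gripper_force: 51.0
```

Run:
```python
from h import *
s=manip.get_state(); c=imaging.calibration("wrist"); cv2.imwrite("pics/w2.png",imaging.get_image("wrist"))
np.savez("w2.npz",**c); print(s["position"]*1e3,s["ee_rot"]*100)
```

```text
[ 599.7 -247.4  123. ] [-0.1 99.8 -6.8 -0.1]
```

View pics/w2.png

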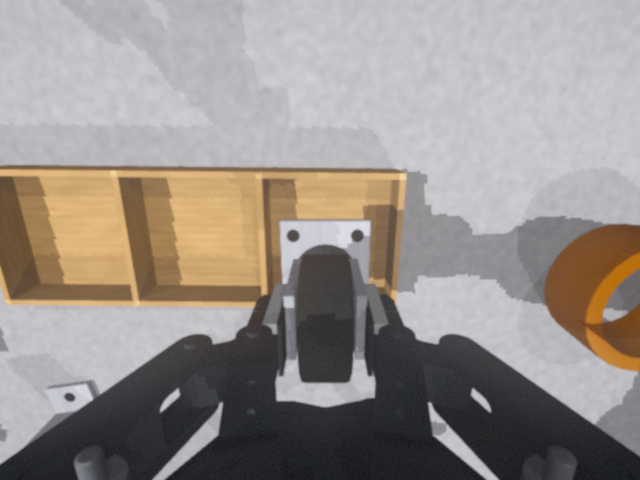

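The castor is held upright and square to the carton. The rim partitions are at columns 262 and 403, with the far rim at row 173 and the near rim at row 303. I'll measure the carton from these.

Run:
```python
from h import *
c=dict(np.load("w2.npz")); r=lambda z,*p: print(z,ray("",p,z,c)[:,:2].round(0).tolist())
r(.032,(407,172),(403,173),(262,174),(121,173),(398,301),(264,303),(138,303),(10,304))
```

```text
0.032 [[643.0, -306.0], [642.0, -303.0], [654.0, -212.0], [667.0, -121.0], [550.0, -294.0], [562.0, -196.0], [574.0, -104.0], [586.0, -10.0]]
```

Request:
jog_arm(deltas=[0,0,0,2,-3,-30,0,0,0,0,2,-3,-55,0,0,0,0,2,-3,-65,0,0,0,0,2,-3,-71,0,0,0,0,2,-3,-75,0,0,0,0,2,-3,-75,0,0,0,0,2,-3,-75,0,0,0,0,2,-3,-75,0.6,0,0,0,2,-3,-75,0.6,0,0,0,2,-3,-75,0.6,0,0,0,2,-3,-75,0.6,0,0,0,2,-3,-30,0.6,0,0,0,2,-3,20,0.6,0,0,0,2,-3,70,0.6,0,0,0,2,-3,95,1,0,0,0,2,-3,95,1])

```text
clock: 6.4
position: [0.6052, -0.2522, 0.2251]
ee_rot: [0.002, 0.998, -0.069, 0.005]
contact_force: [0.4, 0.5, 1.0]
width: 0.0784
gripper_force: 0.0
```

Request:
jog_arm(deltas=[0,0,38,-198,538,30,1,0,0,38,-198,538,30,1,0,0,38,-198,538,30,1,0,0,38,-198,538,30,1,0,0,38,-198,538,30,1,0,0,38,-198,538,30,1,0,0,38,-198,538,30,1,0,0,38,-198,538,30,1,0,0,38,-198,538,30,1,0,0,38,-198,538,30,1,0,0,38,-198,538,30,1,0,0,38,-198,538,30,1,0,0,38,-198,538,30,1,0,0,38,-198,538,30,1,0,0,38,-198,538,30,1,0,0,38,-198,538,30,1,0,0,38,-198,538,30,1,0,0,38,-198,538,30,1])

```text
clock: 8.2
position: [0.4052, 0.2863, 0.2493]
ee_rot: [0.0, 0.966, 0.258, 0.0]
contact_force: [0.3, 0.6, 0.6]
width: 0.0855
gripper_force: 0.0
```

Run:
```python
from h import *
s=manip.get_state(); c=imaging.calibration("wrist"); cv2.imwrite("pics/w3.png",imaging.get_image("wrist"))
np.savez("w3.npz",**c); print(s["position"]*1e3,s["ee_rot"]*100)
```

```text
[405.2 286.3 249.3] [ 0.  96.6 25.8  0. ]
```

View pics/w3.png

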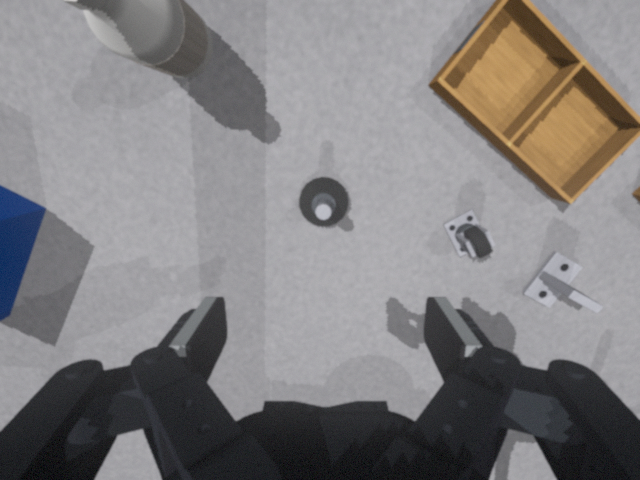

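The short foot's base is at (324,202) with the stem top at (323,212). The small castor is at (470,237), the tee at (562,280), and the short carton is at upper right.

Run:
```python
from h import *
c=dict(np.load("w3.npz")); r=lambda z,*p: print(z,ray("",p,z,c)[:,:2].round(0).tolist())
r(.055,(323,212)); r(.014,(324,203))
r(.032,(581,62),(508,139),(434,86),(512,2),(638,124),(569,199))
r(.004,(446,224),(474,209),(495,248),(466,261))
r(.006,(524,291),(560,252),(581,264),(549,306))
r(.06,(567,287),(598,307))
```

```text
0.055 [[405.0, 289.0]]
0.014 [[406.0, 289.0]]
0.032 [[644.0, 150.0], [556.0, 165.0], [559.0, 256.0], [650.0, 236.0], [631.0, 63.0], [540.0, 71.0]]
0.004 [[453.0, 154.0], [483.0, 137.0], [458.0, 87.0], [428.0, 106.0]]
0.006 [[432.0, 23.0], [492.0, 19.0], [493.0, -13.0], [431.0, -18.0]]
0.06 [[463.0, 30.0], [462.0, -14.0]]
```

Request:
jog_arm(deltas=[0,0,0,0,2,-120,1,0,0,0,0,2,-120,1,0,0,0,0,2,-120,1,0,0,0,0,2,-160,1,0,0,0,0,2,-190,1,0,0,0,0,2,-214,1,0,0,0,0,2,-214,1,0,0,0,0,2,-214,1,0,0,0,0,2,-214,0,0,0,0,0,2,-214,0,0,0,0,0,2,-214,0,0,0,0,0,2,-214,0,0,0,0,0,2,-214,0,0,0,0,0,2,-214,0,0,0,0,0,2,-214,0,0,0,0,0,2,-214,0,0,0,0,0,2,-214,0,0,0,0,0,2,-214,0])

```text
clock: 10.05
position: [0.405, 0.2891, 0.0358]
ee_rot: [-0.0, 0.966, 0.259, 0.0]
contact_force: [-0.9, -0.6, 6.2]
width: 0.0142
gripper_force: 48.7
```

Request:
jog_arm(deltas=[0,0,0,0,0,50,0,0,0,0,0,0,100,0,0,0,0,0,0,100,0,0,0,-38,222,-354,100,0,0,0,-38,222,-354,100,0,0,0,-38,222,-354,100,0,0,0,-38,222,-354,100,0,0,0,-38,222,-354,100,0,0,0,-38,222,-354,100,0,0,0,-38,222,-354,100,0,0,0,-38,222,-354,100,0,0,0,-38,222,-354,100,0,0,0,-38,222,-354,100,0,0,0,-38,222,-354,100,0,0,0,-38,222,-354,100,0,0,0,-38,222,-354,100,0])

```text
clock: 11.65
position: [0.6259, -0.0634, 0.1352]
ee_rot: [-0.0, 0.998, -0.069, -0.001]
contact_force: [0.7, 0.2, -0.5]
width: 0.0146
gripper_force: 49.3
```

Run:
```python
from h import *
s=manip.get_state(); c=imaging.calibration("wrist"); cv2.imwrite("pics/w4.png",imaging.get_image("wrist"))
np.savez("w4.npz",**c); print(s["position"]*1e3,s["ee_rot"]*100)
```

```text
[625.9 -63.4 135.2] [-0.  99.8 -6.9 -0.1]
```

View pics/w4.png

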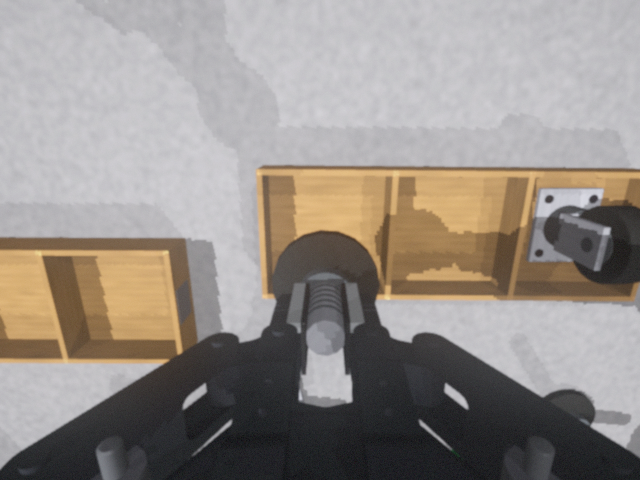

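The castor stands upright in the right-hand cell and the foot hangs over the left cell (partitions at columns 263 and 393). Placing it now.

Request:
jog_arm(deltas=[0,0,0,1,-2,-45,0,0,0,0,1,-2,-75,0,0,0,0,1,-2,-87,0,0,0,0,1,-2,-93,0,0,0,0,1,-2,-96,0,0,0,0,1,-2,-96,0,0,0,0,1,-2,-96,0,0,0,0,1,-2,-96,0.45,0,0,0,1,-2,-96,0.45,0,0,0,1,-2,-96,0.45,0,0,0,1,-2,-96,0.45,0,0,0,1,-2,-50,0.45,0,0,0,1,-2,0,0.45,0,0,0,1,-2,50,0.45,0,0,0,1,-2,65,1,0,0,0,1,-2,65,1])

```text
clock: 13.3
position: [0.6297, -0.0674, 0.2042]
ee_rot: [0.001, 0.998, -0.069, 0.004]
contact_force: [0.5, -0.0, -0.6]
width: 0.066
gripper_force: 0.0
```

Request:
jog_arm(deltas=[0,0,99.5,-166,66,0,1,0,0,99.5,-166,66,0,1,0,0,99.5,-166,66,0,1,0,0,99.5,-166,66,0,1,0,0,99.5,-166,66,0,1,0,0,99.5,-166,66,0,1,0,0,99.5,-166,66,0,1,0,0,99.5,-166,66,0,1,0,0,99.5,-166,66,0,1,0,0,99.5,-166,66,0,1,0,0,99.5,-166,66,0,1,0,0,99.5,-166,66,0,1,0,0,99.5,-166,66,0,1,0,0,99.5,-166,66,0,1,0,0,99.5,-166,66,0,1])

```text
clock: 14.8
position: [0.4614, -0.0009, 0.1996]
ee_rot: [-0.001, 0.698, 0.716, -0.0]
contact_force: [-0.1, -0.1, 0.5]
width: 0.0852
gripper_force: 0.0
```

Run:
```python
from h import *
s=manip.get_state(); c=imaging.calibration("wrist"); cv2.imwrite("pics/w5.png",imaging.get_image("wrist"))
np.savez("w5.npz",**c); print(s["position"]*1e3,s["ee_rot"]*100)
```

```text
[461.4  -0.9 199.6] [-0.1 69.8 71.6 -0. ]
```

View pics/w5.png

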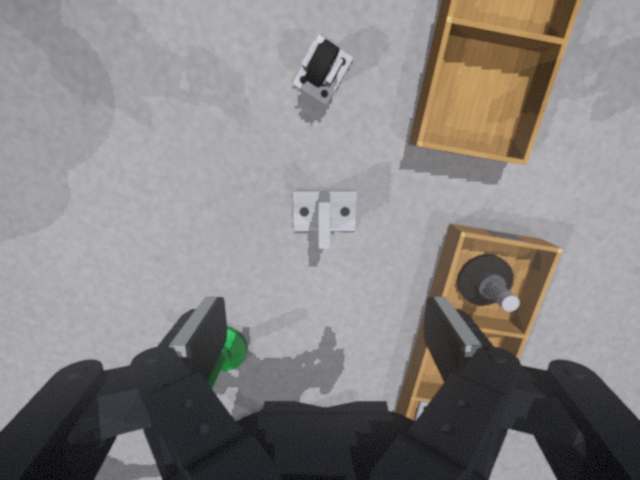

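The tee's foot spans (293–357, 192–232) and its plate top is at about (324,203)–(324,248), square to the gripper. The short foot stands upright in its cell. The small castor is at (323,72).

Run:
```python
from h import *
c=dict(np.load("w5.npz")); r=lambda z,*p: print(z,ray("",p,z,c)[:,:2].round(0).tolist())
r(.006,(293,192),(356,191),(356,232),(294,232)); r(.06,(324,203),(324,248))
r(.004,(319,36),(353,61),(326,107),(293,78))
r(.032,(449,22),(563,43),(526,161),(414,143))
```

```text
0.006 [[430.0, 20.0], [491.0, 22.0], [493.0, -19.0], [431.0, -20.0]]
0.06 [[460.0, 21.0], [461.0, -18.0]]
0.004 [[452.0, 155.0], [482.0, 136.0], [460.0, 98.0], [430.0, 121.0]]
0.032 [[553.0, 160.0], [645.0, 148.0], [634.0, 56.0], [535.0, 69.0]]
```

Request:
jog_arm(deltas=[0,0,0,0,2,-90,1,0,0,0,0,2,-90,1,0,0,0,0,2,-120,1,0,0,0,0,2,-145,1,0,0,0,0,2,-164,1,0,0,0,0,2,-164,1,0,0,0,0,2,-164,1,0,0,0,0,2,-164,0,0,0,0,0,2,-164,0,0,0,0,0,2,-164,0,0,0,0,0,2,-164,0,0,0,0,0,2,-164,0,0,0,0,0,2,-164,0,0,0,0,0,2,-164,0,0,0,0,0,2,-164,0,0,0,0,0,2,-164,0,0,0,0,0,2,-164,0])

```text
clock: 16.55
position: [0.4618, 0.001, 0.0367]
ee_rot: [0.0, 0.698, 0.717, 0.0]
contact_force: [-1.6, 0.6, 5.9]
width: 0.0093
gripper_force: 50.0
```

Request:
jog_arm(deltas=[0,0,0,0,0,50,0,0,0,0,0,0,100,0,0,0,0,0,0,100,0,0,0,-9.5,152,-159,100,0,0,0,-9.5,152,-159,100,0,0,0,-9.5,152,-159,100,0,0,0,-9.5,152,-159,100,0,0,0,-9.5,152,-159,100,0,0,0,-9.5,152,-159,100,0,0,0,-9.5,152,-159,100,0,0,0,-9.5,152,-159,100,0])

```text
clock: 17.65
position: [0.6122, -0.1566, 0.1353]
ee_rot: [-0.001, 0.754, 0.656, -0.001]
contact_force: [-0.0, 0.3, -1.0]
width: 0.009
gripper_force: 49.7
```

Run:
```python
from h import *
s=manip.get_state(); c=imaging.calibration("wrist"); cv2.imwrite("pics/w6.png",imaging.get_image("wrist"))
np.savez("w6.npz",**c); print(s["position"]*1e3,s["ee_rot"]*100)
```

```text
[ 612.2 -156.6  135.3] [-0.1 75.4 65.6 -0.1]
```

View pics/w6.png

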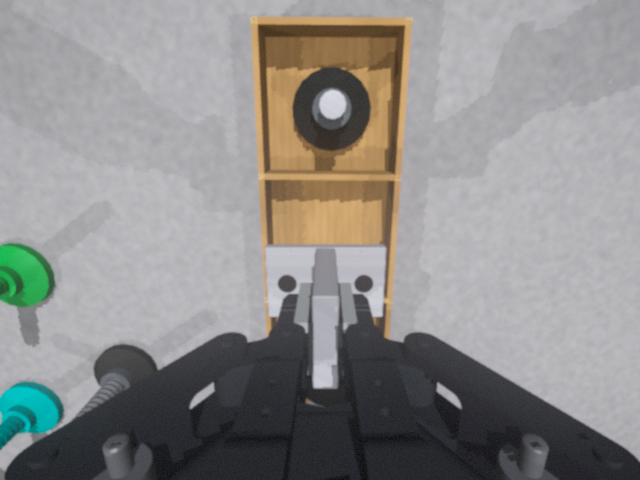

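The short foot is upright in the top cell, and the tee is level and square over the middle cell. The carton's centre line is at column 331, so I'll shift about 3 mm in +x.

Request:
jog_arm(deltas=[0,0,0,3,-2,-45,0,0,0,0,3,-2,-75,0,0,0,0,3,-2,-87,0,0,0,0,3,-2,-93,0,0,0,0,3,-2,-96,0,0,0,0,3,-2,-96,0,0,0,0,3,-2,-96,0,0,0,0,3,-2,-96,0.4,0,0,0,3,-2,-96,0.4,0,0,0,3,-2,-96,0.4,0,0,0,3,-2,-96,0.4,0,0,0,3,-2,-50,0.4,0,0,0,3,-2,0,0.4,0,0,0,3,-2,50,0.4,0,0,0,3,-2,65,1,0,0,0,3,-2,65,1])

```text
clock: 19.3
position: [0.6186, -0.1606, 0.2053]
ee_rot: [0.003, 0.755, 0.656, 0.002]
contact_force: [0.6, -0.5, -0.3]
width: 0.0623
gripper_force: 0.0
```

Request:
jog_arm(deltas=[0,0,-23,-159,284,0,1,0,0,-23,-159,284,0,1,0,0,-23,-159,284,0,1,0,0,-23,-159,284,0,1,0,0,-23,-159,284,0,1,0,0,-23,-159,284,0,1,0,0,-23,-159,284,0,1,0,0,-23,-159,284,0,1,0,0,-23,-159,284,0,1,0,0,-23,-159,284,0,1,0,0,-23,-159,284,0,1,0,0,-23,-159,284,0,1])

```text
clock: 20.5
position: [0.4583, 0.1231, 0.201]
ee_rot: [0.0, 0.871, 0.492, -0.0]
contact_force: [0.1, 0.3, -0.0]
width: 0.0851
gripper_force: 0.0
```

Run:
```python
from h import *
s=manip.get_state(); c=imaging.calibration("wrist"); im=imaging.get_image("wrist"); cv2.imwrite("pics/w7.png",im)
np.savez("w7.npz",**c); print(s["position"]*1e3,s["ee_rot"]*100)
```

```text
[458.3 123.1 201. ] [ 0.  87.1 49.2 -0. ]
```

View pics/w7.png

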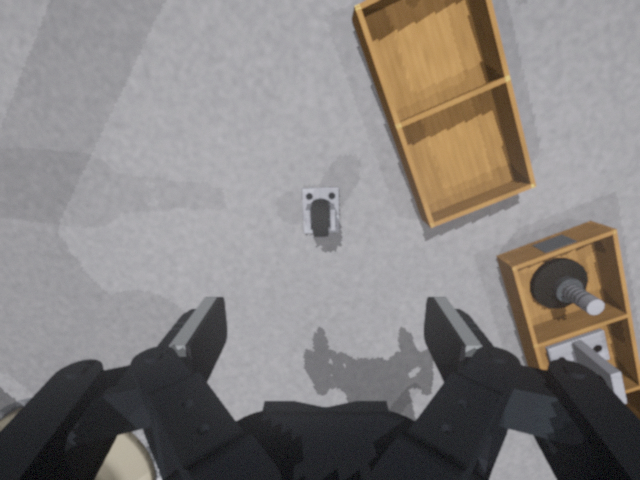

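The small castor is at (321,212), square to the gripper. The short carton's partition runs (400,124)–(508,79) and its near end (430,226)–(534,186). The tee and short foot stand in the long carton.

Run:
```python
from h import *
c=dict(np.load("w7.npz")); r=lambda z,*p: print(z,ray("",p,z,c)[:,:2].round(0).tolist())
r(.004,(303,188),(338,187),(338,234),(304,235)); r(.032,(400,124),(508,79),(534,186),(430,224),(357,9))
```

```text
0.004 [[452.0, 156.0], [482.0, 139.0], [458.0, 98.0], [428.0, 115.0]]
0.032 [[555.0, 162.0], [646.0, 148.0], [633.0, 54.0], [538.0, 70.0], [565.0, 254.0]]
```

Request:
jog_arm(deltas=[0,0,0,-2,2,-90,1,0,0,0,-2,2,-90,1,0,0,0,-2,2,-120,1,0,0,0,-2,2,-150,1,0,0,0,-2,2,-172,1,0,0,0,-2,2,-172,1,0,0,0,-2,2,-172,1,0,0,0,-2,2,-172,0,0,0,0,-2,2,-172,0,0,0,0,-2,2,-172,0,0,0,0,-2,2,-172,0,0,0,0,-2,2,-172,0,0,0,0,-2,2,-172,0,0,0,0,-2,2,-172,0,0,0,0,-2,2,-172,0,0,0,0,-2,2,-172,0])

```text
clock: 22.15
position: [0.4564, 0.1261, 0.0301]
ee_rot: [0.0, 0.87, 0.493, 0.001]
contact_force: [-0.6, -0.4, 7.3]
width: 0.0249
gripper_force: 50.8
```

Request:
jog_arm(deltas=[0,0,0,0,0,50,0,0,0,0,0,0,80,0,0,0,0,0,0,80,0,0,0,23,137,-18,80,0,0,0,23,137,-18,80,0,0,0,23,137,-18,80,0,0,0,23,137,-18,80,0,0,0,23,137,-18,80,0,0,0,23,137,-18,80,0,0,0,23,137,-18,80,0])

```text
clock: 23.15
position: [0.5911, 0.1082, 0.1088]
ee_rot: [-0.001, 0.754, 0.656, -0.001]
contact_force: [-0.2, 0.1, -0.9]
width: 0.0252
gripper_force: 50.0
```

Request:
jog_arm(deltas=[0,0,0,0,0,-40,0,0,0,0,0,0,-62,0,0,0,0,0,0,-70,0,0,0,0,0,0,-74,0,0,0,0,0,0,-76,0,0,0,0,0,0,-76,0,0,0,0,0,0,-76,0,0,0,0,0,0,-76,0.5,0,0,0,0,0,-76,0.5,0,0,0,0,0,-76,0.5,0,0,0,0,0,-76,0.5,0,0,0,0,0,-30,0.5,0,0,0,0,0,20,0.5,0,0,0,0,0,70,0.5,0,0,0,0,0,110,1,0,0,0,0,0,110,1])

```text
clock: 24.75
position: [0.5965, 0.1083, 0.2264]
ee_rot: [0.004, 0.754, 0.656, 0.006]
contact_force: [0.1, -0.1, 0.5]
width: 0.0701
gripper_force: 0.0
```

Request:
jog_arm(deltas=[0,0,0,-183,-374,20,1,0,0,0,-183,-374,20,1,0,0,0,-183,-374,20,1,0,0,0,-183,-374,20,1,0,0,0,-183,-374,20,1,0,0,0,-183,-374,20,1,0,0,0,-183,-374,20,1,0,0,0,-183,-374,20,1,0,0,0,-183,-374,20,1,0,0,0,-183,-374,20,1,0,0,0,-183,-374,20,1,0,0,0,-183,-374,20,1,0,0,0,-183,-374,20,1,0,0,0,-183,-374,20,1])

```text
clock: 26.15
position: [0.4102, -0.265, 0.2392]
ee_rot: [-0.0, 0.754, 0.657, 0.0]
contact_force: [-0.1, 0.3, 1.2]
width: 0.0851
gripper_force: 0.0
```

Run:
```python
from h import *
s=manip.get_state(); c=imaging.calibration("wrist"); im=imaging.get_image("wrist"); cv2.imwrite("pics/w8.png",im)
np.savez("w8.npz",**c); print(s["position"]*1e3,s["ee_rot"]*100)
```

```text
[ 410.2 -265.   239.2] [-0.  75.4 65.7  0. ]
```

View pics/w8.png

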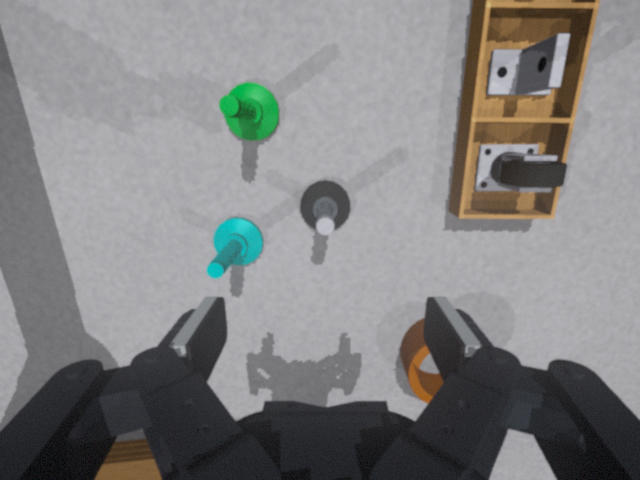

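The black tall foot has its base at (325,205) and stem top at (324,226). Turquoise (238,242) is about 100 mm away, outside the 57 mm finger half-span. The large castor and tee stand in their cells.

Run:
```python
from h import *
c=dict(np.load("w8.npz")); r=lambda z,*p: print(z,ray("",p,z,c)[:,:2].round(0).tolist())
r(.014,(325,205)); r(.09,(324,226)); r(.014,(238,241)); r(.09,(216,270))
```

```text
0.014 [[410.0, -263.0]]
0.09 [[409.0, -265.0]]
0.014 [[309.0, -290.0]]
0.09 [[308.0, -293.0]]
```

Request:
jog_arm(deltas=[0,0,0,0,1,-100,1,0,0,0,0,1,-100,1,0,0,0,0,1,-130,1,0,0,0,0,1,-160,1,0,0,0,0,1,-179,1,0,0,0,0,1,-179,1,0,0,0,0,1,-179,1,0,0,0,0,1,-179,0,0,0,0,0,1,-179,0,0,0,0,0,1,-179,0,0,0,0,0,1,-179,0,0,0,0,0,1,-179,0,0,0,0,0,1,-179,0,0,0,0,0,1,-179,0,0,0,0,0,1,-179,0,0,0,0,0,1,-179,0,0,0,0,0,1,-179,0])

```text
clock: 27.9
position: [0.4101, -0.2652, 0.0608]
ee_rot: [0.0, 0.755, 0.656, 0.0]
contact_force: [0.0, 0.7, 5.6]
width: 0.0145
gripper_force: 48.6
```

Request:
jog_arm(deltas=[0,0,0,0,0,50,0,0,0,0,0,0,100,0,0,0,0,0,0,120,0,0,0,0,0,0,120,0,0,0,0,196,466,120,0,0,0,0,196,466,120,0,0,0,0,196,466,120,0,0,0,0,196,466,120,0,0,0,0,196,466,120,0,0,0,0,196,466,120,0,0,0,0,196,466,120,0,0,0,0,196,466,120,0,0,0,0,196,466,120,0,0,0,0,196,466,120,0,0,0,0,196,466,120,0,0,0,0,196,466,120,0,0,0,0,196,466,120,0,0,0,0,196,466,120,0,0,0,0,196,466,120,0,0,0,0,196,466,120,0])

```text
clock: 29.9
position: [0.6057, 0.1999, 0.1806]
ee_rot: [0.0, 0.755, 0.656, 0.0]
contact_force: [-0.4, -0.3, -1.8]
width: 0.0147
gripper_force: 49.5
```

Run:
```python
from h import *
s=manip.get_state(); c=imaging.calibration("wrist"); im=imaging.get_image("wrist"); cv2.imwrite("pics/w9.png",im)
np.savez("w9.npz",**c); print(s["position"]*1e3,s["ee_rot"]*100)
```

```text
[605.7 199.9 180.6] [ 0.  75.5 65.6  0. ]
```

View pics/w9.png

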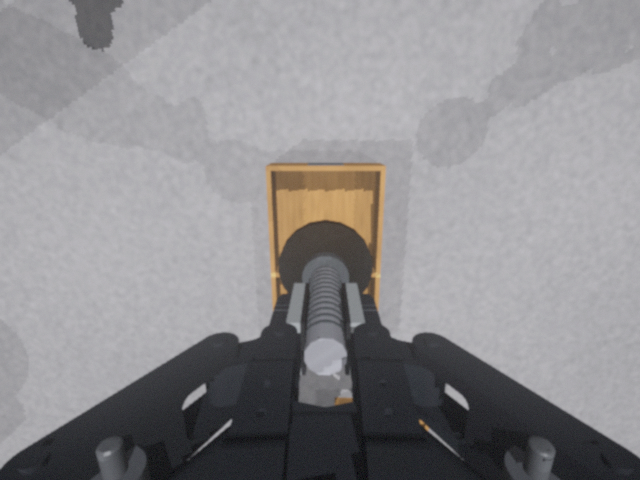

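The foot hangs centred over the two-cell carton, with the end rim at row 167 (columns 267–385) and the partition at row 275. A quick check first.

Run:
```python
from h import *
c=dict(np.load("w9.npz"))
P=ray("",[(269,168),(383,168),(275,275),(378,275)],.032,c); print(P[:,:2],P.mean(0))
```

```text
[[567.1 254.5]
 [659.3 241.5]
 [554.7 160.7]
 [646.3 147.7]] [606.9 201.1  32. ]
```

Centred to about 1 mm. Lowering.

Request:
jog_arm(deltas=[0,0,0,1,1,-45,0,0,0,0,1,1,-85,0,0,0,0,1,1,-103,0,0,0,0,1,1,-111,0,0,0,0,1,1,-115,0,0,0,0,1,1,-116,0,0,0,0,1,1,-116,0,0,0,0,1,1,-116,0,0,0,0,1,1,-116,0.6,0,0,0,1,1,-116,0.6,0,0,0,1,1,-116,0.6,0,0,0,1,1,-116,0.6,0,0,0,1,1,-116,0.6,0,0,0,1,1,-70,0.6,0,0,0,1,1,-20,0.6,0,0,0,1,1,30,0.6,0,0,0,1,1,80,0.6,0,0,0,1,1,80,0.6])

```text
clock: 31.75
position: [0.6106, 0.2029, 0.2692]
ee_rot: [0.004, 0.754, 0.656, 0.007]
contact_force: [0.7, -0.0, -0.4]
width: 0.0512
gripper_force: 0.0
```

Request:
jog_arm(deltas=[0,0,0,-300,100,80,0.6,0,0,0,-300,100,80,0.6,0,0,0,-300,100,80,0.6,0,0,0,-300,100,80,0.6,0,0,0,-300,100,80,0.6,0,0,0,-300,100,80,0.6,0,0,0,-300,100,80,0.6,0,0,0,-300,100,80,0.6,0,0,0,-300,100,80,0.6,0,0,0,-300,100,80,0.6,0,0,0,-300,100,80,0.6,0,0,0,-300,100,80,0.6,0,0,0,-300,100,80,0.6])

```text
clock: 33.05
position: [0.3074, 0.3018, 0.3399]
ee_rot: [0.0, 0.755, 0.656, -0.0]
contact_force: [-0.2, 0.1, -0.6]
width: 0.0512
gripper_force: 0.0
```

Run:
```python
from h import *
a=imaging.get_image("scene")[170:370,90:600]; b=imaging.get_image("top")[150:330,80:530]
a=cv2.resize(a,(780,306)); b=cv2.resize(b,(735,294)); o=np.zeros((600,780,3),np.uint8); o[:306]=a; o[306:,:735]=b
cv2.imwrite("pics/end.png",o); print(manip.get_state()["position"],manip.get_state()["qd"].round(3))
```

```text
[0.3 0.3 0.3] [ 0. -0.  0. -0.  0.  0.]
```

View pics/end.png

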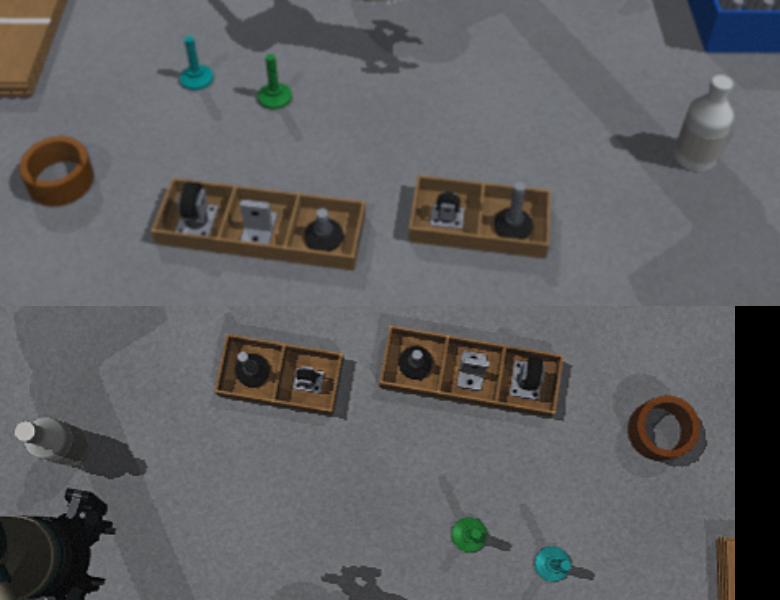

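All five fittings stand upright in their own cells. In the scene half, the castor, tee and short foot are at (195,210), (255,220) and (322,232), and the small castor and tall foot at (447,210) and (514,215). The bottle, tape and decoys have not moved.

```bash
python3 -c "from rig import manip; print(manip.sign_off())"
```

```text
the job is handed in; nothing more can be done
None
```

Both kits are packed and the job is handed in at about 33 s of the 122 s allowed: all five fittings stand upright in their own cells of the right cartons, and the cleaner bottle and tape roll were not touched.

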